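Load the notebook press, wind it down to its stop and ease it off

ROBOT

A 6-joint arm with a two-finger parallel gripper is mounted at the origin on a cart in front of the work surface, level with it; the furniture and walls round the work are solid. World frame = base frame: x ahead of the robot, y to its left, z up, the work surface at z = 0. Lengths are in m, angles in rad, forces in N, time in s.
With the tool pointing down it reaches from about 0.3 to 0.85 m from the base axis. Payload 5.4 kg.
Tool frame: the origin (TCP) lies between the finger pads; the fingertips stand r.finger_overhang ahead of it and the grasp point (between the pads) lies 11 mm behind it (r.finger_overhang is the distance from the TCP to the fingertips, in m); z points along the fingers, y is the line along which they close (so a half turn about z gives the same grasp; the last joint's range is limited). The gripper opens to 85 mm and grips with 20 to 120 N. Pads are 22 mm wide; open, the fingers measure 114 mm over their backs; the gripper's body (76 mm by 85 mm) begins 54 mm behind the grasp point. The pads swing forward as they close: fully open they stand 13 mm farther back than shut.
Start: joints at [-1.449, 0.158, 1.597, -0, 1.386, -0.21], TCP at [0.187, -0.544, 0.239] pointing down, gripper open.
Joint ranges: [-2.91, 2.91], [-0.94, 2.29], [0.18, 2.7], [-1.29, 4.43], [0.17, 2.64], [-3, 3]. Speed limits (rad/s): [2.57, 2.57, 3.14, 3.14, 3.14, 3.14].

INTERFACE

Orientations are given as [roll, pitch, yaw] about the fixed x, y, z axes, in that order (R = Rz(yaw) Ry(pitch) Rx(roll)).
In Python, from rig import sensors, cams, finish_job, nets, r gives the robot as it stands.
- The arm moves only by the tool drive_tool, never from a script. Its argument "increments" is text: rows parted by semicolons, each of 7 numbers parted by spaces: the shift along the tool's x, y, z in mm, then the turn, a rotation vector about the tool's x, y, z in rad, then the gripper command: -1 is fully open, 1 is shut, values between are in proportion. A call has 1 to 12 rows; each row shifts and turns the commanded pose from where the row before left it, along the tool's axes as they then stand; what a row does not reach is not made up. A row lasts 1/10 s, in which the tool goes at most 50 mm and 8.59 degrees, less where a joint would pass 70% of its speed; a pose out of reach is approached as far as the arm can. A call with a gripper value outside its range is refused whole. The fingers move at their own pace and stop on an object; the grip force is fixed at half the most. Time passes only in rows, so rows that do not move let the fingers close. It gives the time, the measured TCP pose, the force, the opening and the grip force at its end, in the units of the state.
- sensors.read_state(): the state, without advancing time (a new reading comes with each control period).
- cams.get_image(name): name is "scene" or "top"; returns the picture (400x640x3 uint8, red, green, blue); there is no depth.
- cams.camera_info(name): a dict with "mtx" (3x3 intrinsics, pixels), "pose" (4x4, takes a point from camera to world coordinates). Camera axes: x right, y up, looking along -z (the intrinsics and any distortion apply to the point x, -y, -z); pixel columns grow to the right and rows downward; lengths in m; the calibration is good to about 2 mm. A picture is of the moment at which its call begins. camera_info takes no time and is no camera call.
- finish_job(): hands the job in; it is judged then, once.
Trained networks look in the newest picture that a camera, given by its name, has taken for a name from the list of things; names that differ only in an ending like _2 or _b are one class to them, and where a whole thing is asked for, a point or a joint stands for the part that bears it (a point fixed in the world has none). Each returns a list of dicts, best first, with "p" (0 to 1); they miss things now and then, are a little off and sometimes report something else, mostly with a low value. They report only what shows in the picture. A call takes as long as a camera call.
- nets.recognise(label, camera): "extent" ([left, top, right, bottom] in pixels, round what is visible of it).
The state is a dict: "clock": time; "qpos": joint angles; "qd": joint speeds; "tau": joint torques, N m; "eef_pos": TCP position; "eef_rot": TCP orientation; "force": force on the tool from outside, world axes, zero at the start; "moment": the same for the moment, N m; "grip_width": finger opening in m; "gripper_force": force on a finger pad.
Only numpy, scipy, OpenCV 4.12 (cv2) and the standard library are available. Lean on these libraries where they do the work, as an engineer would, in place of code of your own. Each camera call takes 0.05 s, during which the arm holds its last target. There are 200 camera calls.

TASK

Push the press's loading tray, with the notebook lying in it, fully home under the platen. Then wind the handwheel clockwise, as many turns as it takes, until you feel it come up against its lower stop, and back it off a quarter turn so that the screw is not left jammed. Leave the tray home and the other things on the counter alone.

Things in the scene. Friction and masses are not known exactly. Their poses are not given: they have to be found in the camera images.
- press: Small blue bench press, bolted down. Origin under the wheel axis, on the counter; z up; the tray runs along its y. Base 200 x 200 x 12 mm (x -75 to +125 mm) with a tray runner on to y +175 mm. Blue upright at x +84 to +120 mm, 110 mm wide; overhead arm with a 98 mm round head, top at 150 mm; a 40 mm boss reaches on up to 172 mm under the wheel hub.
- wheel_center (a point): Centre of the dark level handwheel, on its upright axis, 190 mm up, at mid height of rim and spokes. Turns with it: z up, x along the knob's spoke. Rim 76 mm mid radius, 15 mm bar; 3 spokes 12 mm thick, at 0, 120, 240 deg from x; hub 36 mm wide, with a screw end up to 22 mm above this point. Openings (radius 18 to 68 mm) are free to 40 mm below: shut fingertips in one can push a spoke either way.
- knob_top (a point): Centre of the top of the red upright crank knob on the rim (76 mm from the wheel axis), 24 mm in diameter, 36 mm high, 45 mm above wheel_center's height. It spins freely on its pin.
- wheel (a joint): Turning angle of the handwheel, rad: grows clockwise seen from above, which lowers the platen 6 mm a turn; hard stops at 0 (top) and 15.7 (bottom). Starts at 1.2 to 6. Turning it takes about 0.13 N m (2.6 N at radius 50 mm); it stays where it is left.
- tray (a joint): How far the loading tray is drawn out along the press's +y axis, m: 0 is fully home against its stop, 0.105 fully out. About 2 N of sliding friction.
- tray_push (a point): Middle of the outer (+y) face of the red upright push plate at the tray's outer end, 48 mm above the counter. The plate is 80 mm wide (along the press's x), 8 mm thick and reaches from 13 to 68 mm above the counter. Pushing this face along the press's -y sends the tray home. The frame is parallel to the press's.
- notebook: Brown kraft notebook, 140 x 88 x 13 mm, origin at the centre of its underside, long side along its own x. It lies loose in the tray's shallow pocket (floor 17 mm above the counter, lip 6 mm high) and rides with it; with the tray home it lies under the platen, which at the lower stop is 1.5 mm above it.
- card_tin: Bystander: green hinged tin box, 124 x 167 x 62 mm, origin at the centre of its underside. Leave it alone.
- tape: Bystander: roll of tan tape lying flat, 96 mm across, 25 mm high, origin at the centre of its underside. Leave it alone.
- bell: Bystander: chrome desk bell, 84 mm across, 58 mm high, origin at the centre of its underside. Leave it alone.
- tips: Bystander: small glass jar with a paper label, 66 mm across, 79 mm high, origin at the centre of its underside. Leave it alone.
- coasters: Bystander: stack of round cork coasters, 70 mm across, 19 mm high, origin at the centre of its underside. Leave it alone.

How it is judged:
On the way, in this order (a step that is already met when the one before it is completed fails the run):
1. the tray is fully home with the notebook in it (value of joint tray below 0.005 m and horizontal distance between notebook and press below 0.025 m and z of notebook in the frame of press below 0.022 m), for 0.2 s.
2. the handwheel is wound clockwise against its lower stop, the tray still home (value of joint wheel above 15.62 rad and value of joint tray below 0.005 m), for 0.2 s.
At the end, for the whole second after the job is handed in: The handwheel stands a quarter turn (within 26 degrees) back from its lower stop and at rest, the tray is within 5 mm of fully home, and the notebook lies flat in the tray, its centre within 25 mm of the wheel axis (all of step 1 and value of joint wheel between 13.6792 and 14.5792 rad and velocity of joint wheel between -0.1 and 0.1 rad/s and linear speed of notebook below 0.02 m/s); the robot touches nothing.
It fails at once if a bystander is moved by more than 30 mm (distance of any of card_tin, tape, bell, tips, coasters from where it was at the start of the episode above 0.03 m).
It fails at once if the notebook is lifted or tipped out of the tray (z of notebook in the frame of press above 0.035 m or angle between notebook's own z axis and vertical above 0.2 rad).
It also fails if it takes over 64 s, if anything falls off the work surface, if the arm or the gripper's body presses on something with over 40 N, if the wrist force passes 120 N, or if a joint passes its speed limit or range.

## Working session

There is one attempt and no reset: what is moved stays moved. The work goes in short steps, Python scripts to look and compute and a tool call to move; the robot and the scene stay as the last step left them, time stands still between calls to the robot, and variables do not carry over. Pictures are saved under pics/ and viewed, at most 10 in all, crops included, and the job is handed in when it is done.

Besides the shell and the picture viewer there is one more tool, called after "Request:" by a JSON object that holds its "fn" and its "kwargs", one argument or row to a line. drive_tool: Moves the arm, as the interface text tells. Its arguments: {"type":"object","properties":{"increments":{"type":"string"}},"required":["increments"]}

```bash
mkdir -p pics; ls; python3 - <<'E'
from rig import sensors, cams, nets, r
import cv2, numpy as np
np.set_printoptions(precision=4,suppress=True)
for c in ("scene","top"):
    im=cams.get_image(c); cv2.imwrite(f"pics/{c}0.png",im[:,:,::-1])
    i=cams.camera_info(c); print(c,np.array(i["mtx"]),np.array(i["pose"]), {k:v for k,v in i.items() if k not in("mtx","pose")})
    for n in ("press","wheel_center","knob_top","tray_push","notebook","card_tin","tape","bell","tips","coasters"):
        print(n,[(np.round(d["extent"]),round(d["p"],2)) for d in nets.recognise(n,c)[:2]])
s=sensors.read_state(); print(s, r.finger_overhang)
E
```

```text
pics
scene [[470.7124   0.     317.6482]
 [  0.     470.7124 188.6804]
 [  0.       0.       1.    ]] [[-0.6371  0.4466 -0.6282 -0.3098]
 [-0.7705 -0.3472  0.5346  0.7519]
 [ 0.0207  0.8246  0.5653  0.952 ]
 [ 0.      0.      0.      1.    ]] {}
press [(array([315., 157., 394., 261.]), 0.62), (array([335., 215., 382., 246.]), 0.26)]
wheel_center [(array([360., 155., 396., 191.]), 0.74), (array([311., 230., 386., 260.]), 0.66)]
knob_top []
tray_push []
notebook [(array([334., 214., 384., 244.]), 0.89)]
card_tin [(array([169., 234., 239., 292.]), 0.63)]
tape [(array([213., 299., 253., 332.]), 0.69)]
bell []
tips [(array([279., 174., 299., 199.]), 0.75), (array([316., 158., 394., 261.]), 0.53)]
coasters [(array([308., 173., 330., 188.]), 0.8)]
top [[429.0925   0.     331.9873]
 [  0.     429.0925 202.5487]
 [  0.       0.       1.    ]] [[-0.3672  0.8804 -0.3002  0.1782]
 [-0.9301 -0.3486  0.1154  0.1411]
 [-0.0031  0.3216  0.9469  1.425 ]
 [ 0.      0.      0.      1.    ]] {}
press [(array([316., 181., 422., 271.]), 0.91), (array([346., 143., 362., 159.]), 0.33)]
wheel_center [(array(
[... 410 characters left out ...]
3), (array([321., 221., 394., 269.]), 0.32)]
tips [(array([312., 149., 330., 172.]), 0.79), (array([317., 216., 396., 271.]), 0.23)]
coasters [(array([344., 143., 362., 157.]), 0.64), (array([403., 230., 408., 236.]), 0.43)]
{'clock': 1.1, 'qpos': array([-1.4491,  0.1584,  1.597 , -0.    ,  1.3862, -0.2101]), 'qd': array([ 0.0009,  0.0006,  0.0008, -0.002 , -0.0013, -0.0007]), 'tau': array([ -0.0007, -39.6023, -33.1704,  -0.0003,   0.0006,  -0.    ]), 'eef_pos': array([ 0.1873, -0.5436,  0.2393]), 'eef_rot': array([3.1416, 0.    , 0.3318]), 'force': array([-0.1294, -0.529 ,  0.5614]), 'moment': array([ 0.0081,  0.0331, -0.0198]), 'gripper_force': 0.0, 'grip_width': 0.08506975002987742} 0.008
```

```bash
python3 - <<'E'
import cv2
a=cv2.imread("pics/scene0.png")[140:300,250:450]; b=cv2.imread("pics/top0.png")[130:290,290:490]
cv2.imwrite("pics/crops.png",cv2.vconcat([cv2.resize(x,None,fx=3.7,fy=1.85*2,interpolation=cv2.INTER_CUBIC)[:592//1] for x in [a]]))
cv2.imwrite("pics/cropt.png",cv2.resize(b,None,fx=3.7,fy=3.7,interpolation=cv2.INTER_CUBIC))
E
```

```text
(no output)
```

View pics/crops.png

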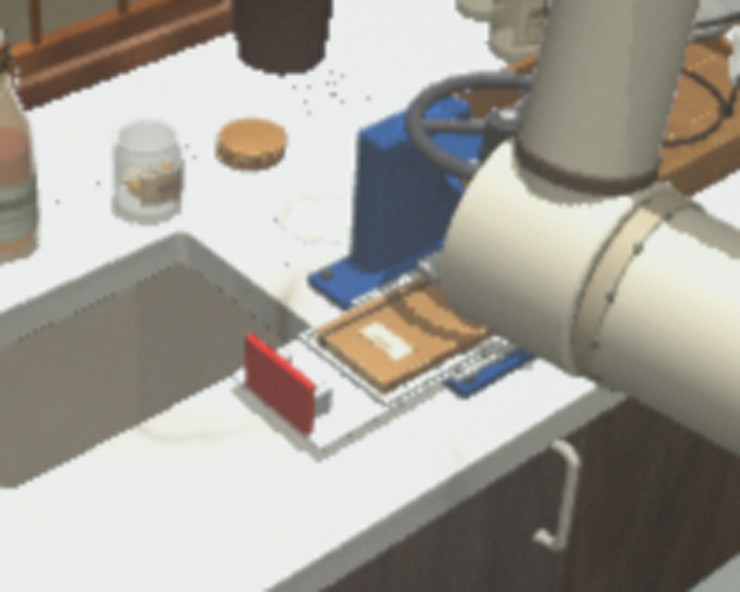

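View pics/cropt.png

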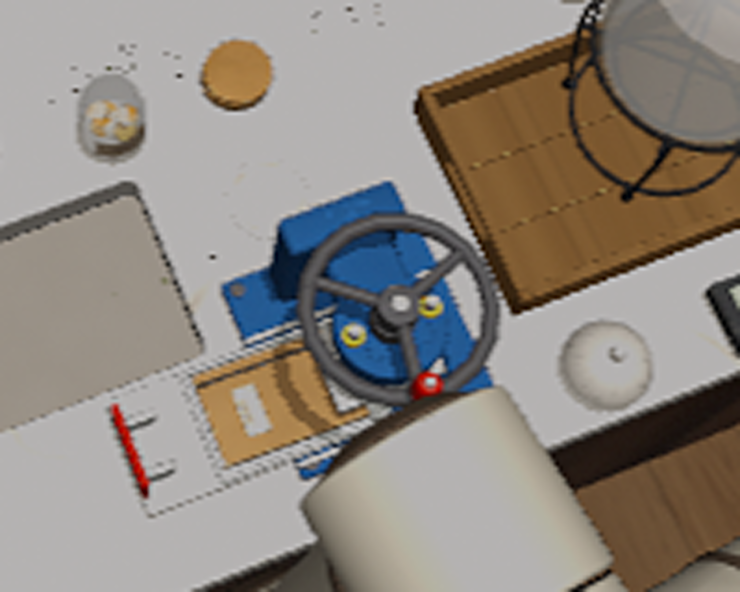

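View pics/top0.png

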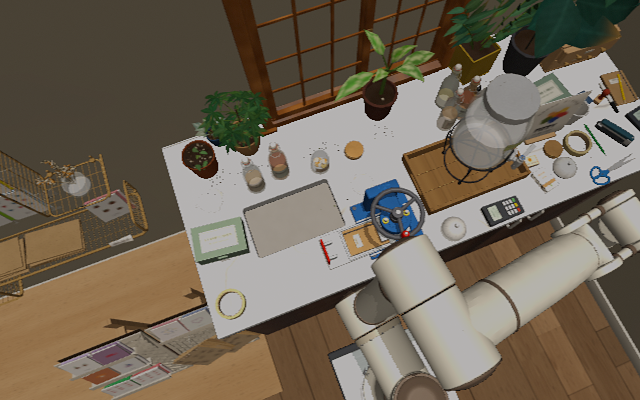

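The crops show the wheel rim in the top crop centred at about (399,308), the knob at (428,383), and the red plate's top edge running from (117,405) to (146,490). In the scene crop the plate's face has corners (247,337), (314,385), (312,432) and (247,378).

```bash
cat > h.py <<'E'
import numpy as np
from rig import cams
np.set_printoptions(precision=4,suppress=True)
def at(cam,px,z):
    i=cams.camera_info(cam); K=np.array(i["mtx"]); T=np.array(i["pose"])
    d=np.linalg.solve(K,[px[0],px[1],1.]); d=T[:3,:3]@[d[0],-d[1],-d[2]]
    return T[:3,3]+d*(z-T[2,3])/d[2]
def proj(cam,P):
    i=cams.camera_info(cam); K=np.array(i["mtx"]); T=np.array(i["pose"])
    p=T[:3,:3].T@(np.asarray(P)-T[:3,3]); u=K@[p[0],-p[1],-p[2]]; return u[:2]/u[2]
E
python3 - <<'E'
from h import *
t=lambda x,y:(x/3.7+290,y/3.7+130); s=lambda x,y:(x/3.7+250,y/3.7+140)
for n,p,z in (("rim c",(399,308),.19),("screw",(401,302),.212),("knob",(429,382),.235),("plate a",(117,406),.068),("plate b",(145,487),.068),("tape?",(0,0),0),
 ("nb a",(195,383),.03),("nb b",(228,466),.03),("bell",(606,365),.03),("rim L",(300,308),.19),("rim R",(497,308),.19),("rim top",(399,213),.19),("rimbot",(399,405),.19)): print(n,at("top",t(*p),z))
for n,p,z in (("plate a",(247,337),.068),("plate b",(314,385),.068),("plate a low",(247,378),.013),("plate b low",(312,432),.013),("screw",(505,115),.212),("rimleft",(408,118),.19)): print(n,at("scene",s(*p),z))
E
```

```text
rim c [ 0.465  -0.1813  0.19  ]
screw [ 0.4639 -0.1791  0.212 ]
knob [ 0.3915 -0.1664  0.235 ]
plate a [0.5023 0.0538 0.068 ]
plate b [0.4265 0.0572 0.068 ]
tape? [0.9528 0.0081 0.    ]
nb a [ 0.5053 -0.022   0.03  ]
nb b [ 0.4239 -0.0208  0.03  ]
bell [ 0.3836 -0.3754  0.03  ]
rim L [ 0.4947 -0.1064  0.19  ]
rim R [ 0.4357 -0.2555  0.19  ]
rim top [ 0.5404 -0.2155  0.19  ]
rimbot [ 0.3911 -0.1478  0.19  ]
plate a [0.5044 0.0583 0.068 ]
plate b [0.4282 0.0545 0.068 ]
plate a low [0.5146 0.0485 0.013 ]
plate b low [0.4331 0.0493 0.013 ]
screw [ 0.4584 -0.1674  0.212 ]
rimleft [ 0.5269 -0.1281  0.19  ]
```

Request:
{"fn": "drive_tool", "kwargs": {
  "increments": "0 0 -35 0 0 0.11 1;0 0 -35 0 0 0.11 1;0 0 -30 0 0 0.11 1;16 -38 0 0 0 0 1;16 -38 0 0 0 0 1;16 -38 0 0 0 0 1;16 -38 0 0 0 0 1;16 -38 0 0 0 0 1;16 -38 0 0 0 0 1;16 -38 0 0 0 0 1;16 -38 0 0 0 0 1;0 0 0 0 0 0 1"
}}

```text
clock: 2.3
eef_pos: [0.3161, -0.2361, 0.3398]
eef_rot: [3.142, -0.002, 0.007]
force: [-0.8, -1.0, 0.0]
grip_width: -0.0001
gripper_force: 0.0
```

Request:
{"fn": "drive_tool", "kwargs": {
  "increments": "16 -39 0 0 0 0 1;16 -39 0 0 0 0 1;16 -39 0 0 0 0 1;16 -39 0 0 0 0 1;16 -39 0 0 0 0 1;16 -39 0 0 0 0 1;16 -39 0 0 0 0 1;16 -39 0 0 0 0 1;21 -39 -0 0 0 0.007 1;0 0 0 0 0 0 1;0 0 0 0 0 0 1"
}}

```text
clock: 3.4
eef_pos: [0.4634, 0.1118, 0.3389]
eef_rot: [3.141, 0.001, -0.004]
force: [0.2, 0.0, 0.4]
grip_width: -0.0002
gripper_force: 0.0
```

```bash
python3 - <<'E'
from h import *
import cv2
a=cams.get_image("top")[130:290,290:490]; b=cams.get_image("scene")[120:300,230:430]
cv2.imwrite("pics/t1.png",cv2.resize(a[:,:,::-1],None,fx=3.7,fy=3.7,interpolation=cv2.INTER_CUBIC))
cv2.imwrite("pics/s1.png",cv2.resize(b[:,:,::-1],None,fx=3.3,fy=3.3,interpolation=cv2.INTER_CUBIC))
E
```

```text
(no output)
```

View pics/s1.png

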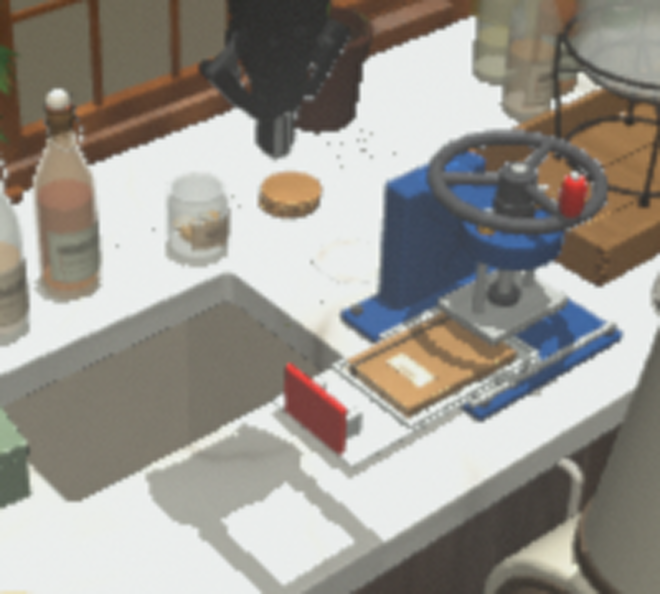

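The scene crop is clear: the plate's face is around (315,408), the rim spans columns 429–606 and rows 130–230, and the knob top is at (573,177). The shut fingers hang beyond the plate, so I'll lower them.

Request:
{"fn": "drive_tool", "kwargs": {
  "increments": "2 0 42 0 0 0 1;0 0 42 0 0 0 1;0 0 42 0 0 0 1;0 0 42 0 0 0 1;0 0 42 0 0 0 1;0 0 42 0 0 0 1;0 0 40 0 0 0 1;0 10 0 0 0 0 1;0 10 0 0 0 0 1;0 10 0 0 0 0 1;0 10 0 0 0 0 1;0 0 0 0 0 0 1"
}}

```text
clock: 4.7
eef_pos: [0.4666, 0.0702, 0.0493]
eef_rot: [3.141, -0.004, -0.007]
force: [-0.4, -0.4, -0.1]
grip_width: 0.0
gripper_force: 0.0
```

```bash
python3 - <<'E'
from h import *
s=lambda x,y:(x/3.3+230,y/3.3+120)
c0=np.array([.464,-.18,.19])
def rim(c,R,cam):
    a=np.linspace(0,2*np.pi,180); return np.array([proj(cam,[c[0]+R*np.cos(t),c[1]+R*np.sin(t),.19]) for t in a])
p=rim(c0,.0835,"scene"); print((p.min(0)-[230,120])*3.3,(p.max(0)-[230,120])*3.3)
p=rim(c0,.0835,"top"); print((p.min(0)-[290,130])*3.7,(p.max(0)-[290,130])*3.7)
print(at("scene",s(573,177),.235),at("scene",s(517,167),.212))
E
```

```text
[427.1637 134.4989] [611.6989 234.0747]
[295.3984 213.7129] [500.9365 409.779 ]
[ 0.395  -0.1678  0.235 ] [ 0.4599 -0.1698  0.212 ]
```

Request:
{"fn": "drive_tool", "kwargs": {
  "increments": "0 8 0 0 0 0 1;0 8 0 0 0 0 1;0 8 0 0 0 0 1;0 8 0 0 0 0 1;0 8 0 0 0 0 1;0 8 0 0 0 0 1;0 8 0 0 0 0 1;0 8 0 0 0 0 1;0 6 0 0 0 0 1;0 6 0 0 0 0 1"
}}

```text
clock: 5.7
eef_pos: [0.4645, -0.0047, 0.0473]
eef_rot: [-3.142, -0.0, -0.005]
force: [1.7, 2.3, 0.6]
grip_width: 0.0001
gripper_force: 1.1
```

Request:
{"fn": "drive_tool", "kwargs": {
  "increments": "0 3 0 0 0 0 1;0 3 0 0 0 0 1;0 3 0 0 0 0 1;0 3 0 0 0 0 1"
}}

```text
clock: 6.1
eef_pos: [0.4644, -0.0126, 0.0473]
eef_rot: [-3.133, 0.0, -0.008]
force: [4.2, 29.6, 7.4]
grip_width: 0.0002
gripper_force: 15.0
```

Request:
{"fn": "drive_tool", "kwargs": {
  "increments": "0 0 0 0 0 0 1;0 0 0 0 0 0 1;0 0 0 0 0 0 1;0 -5 0 0 0 0 1;0 -10 0 0 0 0 1;0 -20 -5 0 0 0 1;0 -20 -40 0 0 0 1;0 -10 -45 0 0 0 1;0 0 -45 0 0 0 1;0 0 -45 0 0 0 1;0 0 -45 0 0 0 1;0 0 -45 0 0 0 1"
}}

```text
clock: 7.3
eef_pos: [0.4641, 0.0489, 0.3189]
eef_rot: [3.141, 0.001, -0.005]
force: [0.2, 0.5, -0.4]
grip_width: -0.0001
gripper_force: 0.0
```

```bash
python3 - <<'E'
from h import *
import cv2
b=cams.get_image("scene")[120:300,230:430]
cv2.imwrite("pics/s2.png",cv2.resize(b[:,:,::-1],None,fx=3.3,fy=3.3,interpolation=cv2.INTER_CUBIC))
c=np.array([.466,-.18,.19]); a=np.arctan2(.013,-.073)
print([(proj("scene",c+.043*np.array([np.cos(a+k),np.sin(a+k),0]))-[230,120])*3.3 for k in (1.05,-1.05,3.14)])
print([c+.043*np.array([np.cos(a+k),np.sin(a+k),0]) for k in (1.05,-1.05,3.14)])
for d in (.1,.0): print([(proj("scene",[.465+x,-.18+.148+d,.068])-[230,120])*3.3 for x in (-.04,.04)])
E
```

```text
[array([564.4422, 181.9033]), array([497.8295, 202.9366]), array([489.8644, 158.7688])]
[array([ 0.4384, -0.213 ,  0.19  ]), array([ 0.4515, -0.1395,  0.19  ]), array([ 0.5083, -0.1876,  0.19  ])]
[array([336.6595, 417.8322]), array([277.4435, 370.5565])]
[array([421.5221, 371.3623]), array([361.538 , 327.4854])]
```

View pics/s2.png

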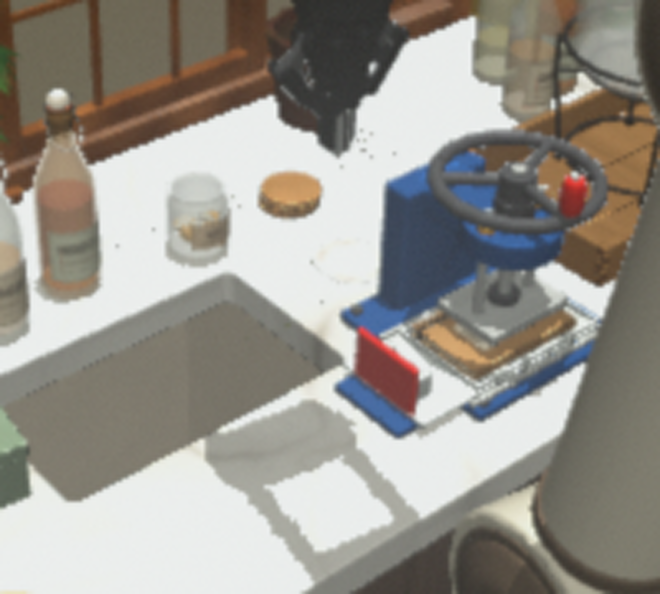

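The tray is home, with the plate at (388,370) and the notebook under the platen. I'll crank by gripping the knob, so that the TCP angle gives the wheel angle.

Request:
{"fn": "drive_tool", "kwargs": {
  "increments": "-12 36 0 0 0 0 -0.4;-12 36 0 0 0 0 -0.4;-12 36 0 0 0 0 -0.4;-12 36 0 0 0 0 -0.4;-12 36 0 0 0 0 -0.4;-11 36 0 0 0 0 -0.4;0 0 0 0 0 0 -0.4;0 0 0 0 0 0 -0.4"
}}

```text
clock: 8.15
eef_pos: [0.3923, -0.167, 0.3168]
eef_rot: [-3.141, 0.001, -0.007]
force: [-0.1, 1.1, -0.7]
grip_width: 0.0596
gripper_force: 0.0
```

```bash
python3 - <<'E'
from h import *
import cv2
b=cams.get_image("scene")[120:240,330:430]; a=cams.get_image("top")[160:260,350:470]
k=np.array([.3935,-.167,.235]); print(proj("scene",k),proj("top",k),(proj("scene",k)-[330,120])*5)
cv2.imwrite("pics/s3.png",cv2.resize(b[:,:,::-1],None,fx=5,fy=5,interpolation=cv2.INTER_CUBIC))
cv2.imwrite("pics/t3.png",cv2.resize(a[:,:,::-1],None,fx=5,fy=5,interpolation=cv2.INTER_CUBIC))
E
```

```text
[403.8471 173.9447] [405.8463 232.5278] [369.2353 269.7237]
```

View pics/s3.png

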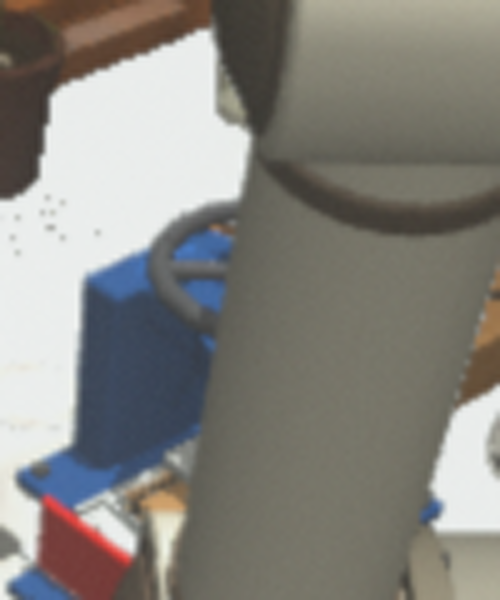

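The arm hides the knob in this view, so I'll go by the two-camera estimate and watch the force while descending.

Request:
{"fn": "drive_tool", "kwargs": {
  "increments": "1 0 25 0 0 0 -0.4;0 0 25 0 0 0 -0.4;0 0 18 0 0 0 -0.4;0 0 12 0 0 0 -0.4;0 0 12 0 0 0 -0.4;0 0 11 0 0 0 -0.4;0 0 0 0 0 0 -0.4"
}}

```text
clock: 8.95
eef_pos: [0.3931, -0.1661, 0.2129]
eef_rot: [-3.14, 0.002, -0.005]
force: [0.0, -0.0, -0.5]
grip_width: 0.0593
gripper_force: 0.0
```

Request:
{"fn": "drive_tool", "kwargs": {
  "increments": "0 0 0 0 0 0 0.2;0 0 0 0 0 0 1;0 0 0 0 0 0 1;0 0 0 0 0 0 1;0 0 0 0 0 0 1;0 0 0 0 0 0 1"
}}

```text
clock: 9.55
eef_pos: [0.3941, -0.1672, 0.2154]
eef_rot: [3.14, -0.001, -0.005]
force: [-1.4, 0.0, 5.9]
grip_width: 0.0219
gripper_force: 59.0
```

```bash
cat > arc.py <<'E'
import sys, numpy as np
def arc(x,y,cx,cy,step,n,R=76.,yaw=-.005):
    "rows from the TCP x,y (mm) to n points on the circle"
    th=np.arctan2(y-cy,x-cx); p=np.array([x,y]); out=[]
    for k in range(1,n+1):
        t=th-np.radians(step)*k; q=np.array([cx+R*np.cos(t),cy+R*np.sin(t)])
        d=np.round(q-p,1); p=p+d; out.append(f"{d[0]:g} {-d[1]:g} 0 0 0 0 1")
    print(np.degrees(th),np.degrees(t),p); print(";".join(out))
a=[float(v) for v in sys.argv[1:]]; arc(*a[:5],int(a[5]))
E
python3 arc.py 394.1 -167.2 468.9 -180.5 6 10
```

```text
169.9177519784899 109.91775197848989 [ 443. -109.]
1.8 -7.8 0 0 0 0 1;2.6 -7.5 0 0 0 0 1;3.3 -7.2 0 0 0 0 1;4.2 -6.8 0 0 0 0 1;4.8 -6.3 0 0 0 0 1;5.4 -5.8 0 0 0 0 1;6 -5.3 0 0 0 0 1;6.5 -4.5 0 0 0 0 1;7 -3.9 0 0 0 0 1;7.3 -3.1 0 0 0 0 1
```

Request:
{"fn": "drive_tool", "kwargs": {
  "increments": "1.8 -7.8 0 0 0 0 1;2.6 -7.5 0 0 0 0 1;3.3 -7.2 0 0 0 0 1;4.2 -6.8 0 0 0 0 1;4.8 -6.3 0 0 0 0 1;0 0 0 0 0 0 1"
}}

```text
clock: 10.15
eef_pos: [0.4116, -0.131, 0.2154]
eef_rot: [3.141, -0.002, -0.004]
force: [1.9, 1.4, 5.8]
grip_width: 0.0219
gripper_force: 59.1
```

Request:
{"fn": "drive_tool", "kwargs": {
  "increments": "5.4 -5.8 0 0 0 0 1;6 -5.3 0 0 0 0 1;6.5 -4.5 0 0 0 0 1;7 -3.9 0 0 0 0 1;7.3 -3.1 0 0 0 0 1;0 0 0 0 0 0 1"
}}

```text
clock: 10.75
eef_pos: [0.4443, -0.1091, 0.2154]
eef_rot: [3.14, -0.003, -0.005]
force: [1.9, -0.3, 6.0]
grip_width: 0.0216
gripper_force: 59.1
```

```bash
python3 -c "
import numpy as np
P=np.array([[394.1,-167.2],[411.6,-131],[444.3,-109.1]])
A=2*(P[1:]-P[0]);b=(P[1:]**2).sum(1)-(P[0]**2).sum();c=np.linalg.solve(A,b);print(c,np.linalg.norm(P[0]-c))"
python3 arc.py 443 -109 468.9 -180.5 10 12;  python3 arc.py 443 -109 468.9 -180.5 10 36
```

```text
[ 468.73731027 -180.95160027] 75.89357413304835
109.91229950540807 -10.087700494591925 [ 543.7 -193.8]
12.8 -3.4 0 0 0 0 1;13.2 -1.1 0 0 0 0 1;13.2 1.2 0 0 0 0 1;12.8 3.4 0 0 0 0 1;12 5.6 0 0 0 0 1;10.8 7.7 0 0 0 0 1;9.4 9.3 0 0 0 0 1;7.6 10.9 0 0 0 0 1;5.6 12 0 0 0 0 1;3.4 12.8 0 0 0 0 1;1.1 13.2 0 0 0 0 1;-1.2 13.2 0 0 0 0 1
109.91229950540807 -250.08770049459196 [ 443. -109.]
12.8 -3.4 0 0 0 0 1;13.2 -1.1 0 0 0 0 1;13.2 1.2 0 0 0 0 1;12.8 3.4 0 0 0 0 1;12 5.6 0 0 0 0 1;10.8 7.7 0 0 0 0 1;9.4 9.3 0 0 0 0 1;7.6 10.9 0 0 0 0 1;5.6 12 0 0 0 0 1;3.4 12.8 0 0 0 0 1;1.1 13.2 0 0 0 0 1;-1.2 13.2 0 0 0 0 1;-3.4 12.8 0 0 0 0 1;-5.6 12 0 0 0 0 1;-7.7 10.8 0 0 0 0 1;-9.3 9.4 0 0 0 0 1;-10.9 7.6 0 0 0 0 1;-12 5.6 0 0 0 0 1;-12.8 3.4 0 0 0 0 1;-13.2 1.1 0 0 0 0 1;-13.2 -1.2 0 0 0 0 1;-12.8 -3.4 0 0 0 0 1;-12 -5.6 0 0 0 0 1;-10.8 -7.7 0 0 0 0 1;-9.4 -9.3 0 0 0 0 1;-7.6 -10.9 0 0 0 0 1;-5.6 -12 0 0 0 0 1;-3.4 -12.8 0 0 0 0 1;-1.1 -13.2 0 0 0 0 1;1.2 -13.2 0 0 0 0 1;3.4 -12.8 0 0 0 0 1;5.6 -12 0 0 0 0 1;7.7 -10.8 0 0 0 0 1;9.3 -9.4 0 0 0 0 1;10.9 -7.6 0 0 0 0 1;12 -5.6 0 0 0 0 1
```

The circle fit gives the axis at (468.7,-181.0) with a radius of 75.9 mm, as it must be. I'll wind on.

Request:
{"fn": "drive_tool", "kwargs": {
  "increments": "12.8 -3.4 0 0 0 0 1;13.2 -1.1 0 0 0 0 1;13.2 1.2 0 0 0 0 1;12.8 3.4 0 0 0 0 1;12 5.6 0 0 0 0 1;10.8 7.7 0 0 0 0 1;9.4 9.3 0 0 0 0 1;7.6 10.9 0 0 0 0 1;5.6 12 0 0 0 0 1;3.4 12.8 0 0 0 0 1;1.1 13.2 0 0 0 0 1;-1.2 13.2 0 0 0 0 1"
}}

```text
clock: 11.95
eef_pos: [0.5437, -0.1944, 0.2154]
eef_rot: [-3.141, -0.002, -0.005]
force: [-1.7, 2.7, 7.1]
grip_width: 0.0216
gripper_force: 59.3
```

Request:
{"fn": "drive_tool", "kwargs": {
  "increments": "-3.4 12.8 0 0 0 0 1;-5.6 12 0 0 0 0 1;-7.7 10.8 0 0 0 0 1;-9.3 9.4 0 0 0 0 1;-10.9 7.6 0 0 0 0 1;-12 5.6 0 0 0 0 1;-12.8 3.4 0 0 0 0 1;-13.2 1.1 0 0 0 0 1;-13.2 -1.2 0 0 0 0 1;-12.8 -3.4 0 0 0 0 1;-12 -5.6 0 0 0 0 1;-10.8 -7.7 0 0 0 0 1"
}}

```text
clock: 13.15
eef_pos: [0.4195, -0.2389, 0.2154]
eef_rot: [3.14, -0.003, -0.006]
force: [3.5, 1.5, 5.9]
grip_width: 0.0215
gripper_force: 59.2
```

Request:
{"fn": "drive_tool", "kwargs": {
  "increments": "-9.4 -9.3 0 0 0 0 1;-7.6 -10.9 0 0 0 0 1;-5.6 -12 0 0 0 0 1;-3.4 -12.8 0 0 0 0 1;-1.1 -13.2 0 0 0 0 1;1.2 -13.2 0 0 0 0 1;3.4 -12.8 0 0 0 0 1;5.6 -12 0 0 0 0 1;7.7 -10.8 0 0 0 0 1;9.3 -9.4 0 0 0 0 1;10.9 -7.6 0 0 0 0 1;12 -5.6 0 0 0 0 1"
}}

```text
clock: 14.35
eef_pos: [0.4434, -0.1093, 0.2154]
eef_rot: [3.139, -0.001, -0.005]
force: [0.1, -5.8, 5.6]
grip_width: 0.0216
gripper_force: 59.3
```

Request:
{"fn": "drive_tool", "kwargs": {
  "increments": "12.8 -3.4 0 0 0 0 1;13.2 -1.1 0 0 0 0 1;13.2 1.2 0 0 0 0 1;12.8 3.4 0 0 0 0 1;12 5.6 0 0 0 0 1;10.8 7.7 0 0 0 0 1;9.4 9.3 0 0 0 0 1;7.6 10.9 0 0 0 0 1;5.6 12 0 0 0 0 1;3.4 12.8 0 0 0 0 1;1.1 13.2 0 0 0 0 1;-1.2 13.2 0 0 0 0 1"
}}

```text
clock: 15.55
eef_pos: [0.5437, -0.1942, 0.2154]
eef_rot: [-3.141, -0.002, -0.005]
force: [-1.5, 2.6, 8.1]
grip_width: 0.0219
gripper_force: 59.4
```

```bash
python3 arc.py 543.7 -193.8 468.9 -180.5 5 60
```

```text
-10.082248021510102 -310.0822480215101 [ 517.8 -122.4]
-1.4 6.5 0 0 0 0 1;-2 6.3 0 0 0 0 1;-2.6 6.1 0 0 0 0 1;-3 5.9 0 0 0 0 1;-3.6 5.6 0 0 0 0 1;-4.1 5.2 0 0 0 0 1;-4.4 4.9 0 0 0 0 1;-4.9 4.5 0 0 0 0 1;-5.3 4 0 0 0 0 1;-5.6 3.6 0 0 0 0 1;-5.9 3 0 0 0 0 1;-6.1 2.6 0 0 0 0 1;-6.3 1.9 0 0 0 0 1;-6.5 1.5 0 0 0 0 1;-6.6 0.8 0 0 0 0 1;-6.6 0.3 0 0 0 0 1;-6.6 -0.3 0 0 0 0 1;-6.6 -0.9 0 0 0 0 1;-6.5 -1.4 0 0 0 0 1;-6.3 -2 0 0 0 0 1;-6.1 -2.6 0 0 0 0 1;-5.9 -3 0 0 0 0 1;-5.6 -3.6 0 0 0 0 1;-5.2 -4.1 0 0 0 0 1;-4.9 -4.4 0 0 0 0 1;-4.5 -4.9 0 0 0 0 1;-4 -5.3 0 0 0 0 1;-3.6 -5.6 0 0 0 0 1;-3 -5.9 0 0 0 0 1;-2.6 -6.1 0 0 0 0 1;-1.9 -6.3 0 0 0 0 1;-1.5 -6.5 0 0 0 0 1;-0.8 -6.6 0 0 0 0 1;-0.3 -6.6 0 0 0 0 1;0.3 -6.6 0 0 0 0 1;0.9 -6.6 0 0 0 0 1;1.4 -6.5 0 0 0 0 1;2 -6.3 0 0 0 0 1;2.6 -6.1 0 0 0 0 1;3 -5.9 0 0 0 0 1;3.6 -5.6 0 0 0 0 1;4.1 -5.2 0 0 0 0 1;4.4 -4.9 0 0 0 0 1;4.9 -4.5 0 0 0 0 1;5.3 -4 0 0 0 0 1;5.6 -3.6 0 0 0 0 1;5.9 -3 0 0 0 0 1;6.1 -2.6 0 0 0 0 1;6.3 -1.9 0 0 0 0 1;6.5 -1.5 0 0 0 0 1;6.6 -0.8 0 0 0 0 1;6.6 -0.3 0 0 0 0 1;6.6 0.3 0 0 0 0 1;6.6 0.9 0 0 0 0 1;6.5 1.4 0 0 0 0 1;6.3 2 0 0 0 0 1;6.1 2.6 0 0 0 0 1;5.9 3 0 0 0 0 1;5.6 3.6 0 0 0 0 1;5.2 4.1 0 0 0 0 1
```

```bash
python3 - <<'E'
from h import *
import cv2
f=cams.get_image("scene")[:,:,::-1]; b=f[175:235,340:420]; cv2.imwrite("pics/scene4.png",f)
o=cv2.imread("pics/s2.png"); o=cv2.resize(o,(200,180),interpolation=cv2.INTER_AREA)[55:115,110:190]
cv2.imwrite("pics/s4.png",cv2.hconcat([cv2.resize(v,(400,300),interpolation=cv2.INTER_CUBIC) for v in (o,b)]))
# predicted platen gap pixel per mm
for z in (.0315,.03,.05): print(proj("scene",[.469,-.135,z]))
E
```

```text
[370.9857 221.4497]
[370.9454 221.8231]
[371.4866 216.8084]
```

View pics/s4.png

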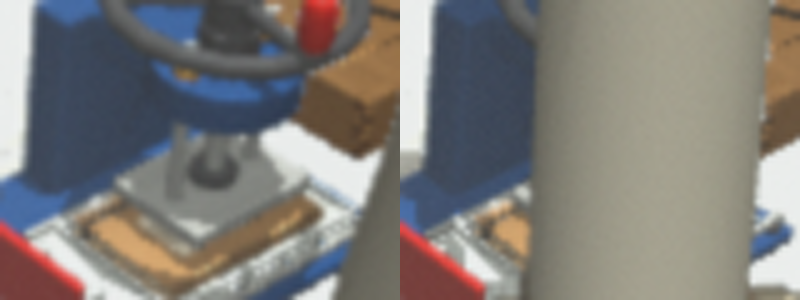

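The arm hides the platen, so it tells me nothing about the remaining turns. I'll wind in small felt steps.

Request:
{"fn": "drive_tool", "kwargs": {
  "increments": "-1.4 6.5 0 0 0 0 1;-2 6.3 0 0 0 0 1"
}}

```text
clock: 15.8
eef_pos: [0.5403, -0.207, 0.2154]
eef_rot: [3.142, -0.002, -0.005]
force: [1.1, 1.8, 6.4]
grip_width: 0.0217
gripper_force: 59.3
```

Request:
{"fn": "drive_tool", "kwargs": {
  "increments": "-2.6 6.1 0 0 0 0 1"
}}

```text
clock: 15.9
eef_pos: [0.5377, -0.2131, 0.2154]
eef_rot: [3.141, -0.003, -0.005]
force: [1.4, 2.8, 6.2]
grip_width: 0.0217
gripper_force: 59.3
```

Request:
{"fn": "drive_tool", "kwargs": {
  "increments": "-3 5.9 0 0 0 0 1;-3.6 5.6 0 0 0 0 1"
}}

```text
clock: 16.1
eef_pos: [0.5311, -0.2246, 0.2154]
eef_rot: [3.141, -0.003, -0.005]
force: [1.6, 0.8, 6.3]
grip_width: 0.0217
gripper_force: 59.3
```

Request:
{"fn": "drive_tool", "kwargs": {
  "increments": "-4.1 5.2 0 0 0 0 1;-4.4 4.9 0 0 0 0 1"
}}

```text
clock: 16.3
eef_pos: [0.5225, -0.2348, 0.2154]
eef_rot: [3.141, -0.003, -0.005]
force: [2.5, 0.7, 6.2]
grip_width: 0.0218
gripper_force: 59.3
```

Request:
{"fn": "drive_tool", "kwargs": {
  "increments": "-4.9 4.5 0 0 0 0 1;-5.3 4 0 0 0 0 1"
}}

```text
clock: 16.5
eef_pos: [0.5123, -0.2434, 0.2154]
eef_rot: [3.14, -0.003, -0.005]
force: [3.1, -0.0, 5.3]
grip_width: 0.0216
gripper_force: 59.2
```

Request:
{"fn": "drive_tool", "kwargs": {
  "increments": "-5.6 3.6 0 0 0 0 1;-5.9 3 0 0 0 0 1"
}}

```text
clock: 16.7
eef_pos: [0.5006, -0.25, 0.2154]
eef_rot: [3.14, -0.003, -0.005]
force: [1.8, 0.1, 6.1]
grip_width: 0.022
gripper_force: 59.2
```

Request:
{"fn": "drive_tool", "kwargs": {
  "increments": "-6.1 2.6 0 0 0 0 1;-6.3 1.9 0 0 0 0 1"
}}

```text
clock: 16.9
eef_pos: [0.4882, -0.2545, 0.2154]
eef_rot: [3.14, -0.003, -0.005]
force: [2.6, -0.3, 6.4]
grip_width: 0.0219
gripper_force: 59.2
```

Request:
{"fn": "drive_tool", "kwargs": {
  "increments": "-6.5 1.5 0 0 0 0 1;-6.6 0.8 0 0 0 0 1"
}}

```text
clock: 17.1
eef_pos: [0.475, -0.2567, 0.2154]
eef_rot: [3.14, -0.003, -0.005]
force: [1.9, -0.2, 7.2]
grip_width: 0.0216
gripper_force: 59.2
```

Request:
{"fn": "drive_tool", "kwargs": {
  "increments": "-6.6 0.3 0 0 0 0 1;-6.6 -0.3 0 0 0 0 1"
}}

```text
clock: 17.3
eef_pos: [0.4618, -0.2567, 0.2154]
eef_rot: [3.14, -0.003, -0.005]
force: [2.0, -0.4, 5.8]
grip_width: 0.0219
gripper_force: 59.2
```

Request:
{"fn": "drive_tool", "kwargs": {
  "increments": "-6.6 -0.9 0 0 0 0 1;-6.5 -1.4 0 0 0 0 1"
}}

```text
clock: 17.5
eef_pos: [0.4486, -0.2543, 0.2154]
eef_rot: [3.14, -0.002, -0.005]
force: [2.6, -0.4, 6.1]
grip_width: 0.0216
gripper_force: 59.3
```

Request:
{"fn": "drive_tool", "kwargs": {
  "increments": "-6.3 -2 0 0 0 0 1;-6.1 -2.6 0 0 0 0 1"
}}

```text
clock: 17.7
eef_pos: [0.4362, -0.2496, 0.2154]
eef_rot: [3.14, -0.002, -0.005]
force: [1.7, -1.0, 4.8]
grip_width: 0.0214
gripper_force: 59.3
```

Request:
{"fn": "drive_tool", "kwargs": {
  "increments": "-5.9 -3 0 0 0 0 1;-5.6 -3.6 0 0 0 0 1"
}}

```text
clock: 17.9
eef_pos: [0.4248, -0.243, 0.2154]
eef_rot: [3.14, -0.002, -0.005]
force: [2.9, -0.4, 6.3]
grip_width: 0.0216
gripper_force: 59.3
```

Request:
{"fn": "drive_tool", "kwargs": {
  "increments": "-5.2 -4.1 0 0 0 0 1;-4.9 -4.4 0 0 0 0 1"
}}

```text
clock: 18.1
eef_pos: [0.4147, -0.2344, 0.2154]
eef_rot: [3.14, -0.002, -0.005]
force: [2.2, -0.6, 6.2]
grip_width: 0.0217
gripper_force: 59.2
```

Request:
{"fn": "drive_tool", "kwargs": {
  "increments": "-4.5 -4.9 0 0 0 0 1;-4 -5.3 0 0 0 0 1"
}}

```text
clock: 18.3
eef_pos: [0.4063, -0.2242, 0.2154]
eef_rot: [3.139, -0.002, -0.005]
force: [1.3, -1.8, 6.6]
grip_width: 0.022
gripper_force: 59.3
```

Request:
{"fn": "drive_tool", "kwargs": {
  "increments": "-3.6 -5.6 0 0 0 0 1;-3 -5.9 0 0 0 0 1"
}}

```text
clock: 18.5
eef_pos: [0.3997, -0.2127, 0.2154]
eef_rot: [3.139, -0.002, -0.005]
force: [1.6, -0.8, 5.6]
grip_width: 0.0217
gripper_force: 59.2
```

Request:
{"fn": "drive_tool", "kwargs": {
  "increments": "-2.6 -6.1 0 0 0 0 1;-1.9 -6.3 0 0 0 0 1"
}}

```text
clock: 18.7
eef_pos: [0.3953, -0.2002, 0.2154]
eef_rot: [3.139, -0.002, -0.005]
force: [1.8, -2.8, 5.8]
grip_width: 0.0217
gripper_force: 59.2
```

Request:
{"fn": "drive_tool", "kwargs": {
  "increments": "-1.5 -6.5 0 0 0 0 1;-0.8 -6.6 0 0 0 0 1"
}}

```text
clock: 18.9
eef_pos: [0.3931, -0.1871, 0.2154]
eef_rot: [3.139, -0.002, -0.005]
force: [1.6, -0.8, 5.4]
grip_width: 0.022
gripper_force: 59.3
```

Request:
{"fn": "drive_tool", "kwargs": {
  "increments": "-0.3 -6.6 0 0 0 0 1;0.3 -6.6 0 0 0 0 1"
}}

```text
clock: 19.1
eef_pos: [0.3929, -0.1802, 0.2156]
eef_rot: [3.122, -0.002, -0.005]
force: [-1.9, -41.5, -12.0]
grip_width: 0.0215
gripper_force: 59.2
```

That's the stop: the y force went to -41 N and the TCP held at (0.393,-0.180), a knob angle of about 180°. I'll hold there, then back off 90° to the knob at 270°.

Request:
{"fn": "drive_tool", "kwargs": {
  "increments": "0 0 0 0 0 0 1;0 0 0 0 0 0 1;0 0 0 0 0 0 1;0 0 0 0 0 0 1"
}}

```text
clock: 19.5
eef_pos: [0.3929, -0.1806, 0.2155]
eef_rot: [3.124, -0.002, -0.007]
force: [0.7, -28.0, -5.3]
grip_width: 0.0219
gripper_force: 59.8
```

Request:
{"fn": "drive_tool", "kwargs": {
  "increments": "-0.3 6.6 0 0 0 0 1;0.3 6.6 0 0 0 0 1;0.8 6.6 0 0 0 0 1;1.5 6.5 0 0 0 0 1;1.9 6.3 0 0 0 0 1;2.6 6.1 0 0 0 0 1;3 5.9 0 0 0 0 1;3.6 5.6 0 0 0 0 1;4 5.3 0 0 0 0 1"
}}

```text
clock: 20.4
eef_pos: [0.41, -0.2292, 0.2154]
eef_rot: [3.141, -0.001, -0.005]
force: [-1.3, 2.2, 9.1]
grip_width: 0.0219
gripper_force: 61.2
```

Request:
{"fn": "drive_tool", "kwargs": {
  "increments": "4.5 4.9 0 0 0 0 1;4.9 4.4 0 0 0 0 1;5.2 4.1 0 0 0 0 1;5.6 3.6 0 0 0 0 1;5.9 3 0 0 0 0 1;6.1 2.6 0 0 0 0 1;6.3 2 0 0 0 0 1;6.5 1.4 0 0 0 0 1;6.6 0.9 0 0 0 0 1;6.6 0.3 0 0 0 0 1;0 0 0 0 0 0 1"
}}

```text
clock: 21.5
eef_pos: [0.4688, -0.257, 0.2154]
eef_rot: [3.14, -0.002, -0.005]
force: [1.3, -1.6, 6.0]
grip_width: 0.022
gripper_force: 60.9
```

Request:
{"fn": "drive_tool", "kwargs": {
  "increments": "0 0 0 0 0 0 0.2;0 0 0 0 0 0 -0.1;0 0 0 0 0 0 -0.3;0 0 0 0 0 0 -0.3;0 0 -15 0 0 0 -0.3;0 0 -25 0 0 0 -0.3;0 0 -40 0 0 0 -0.3;0 0 -40 0 0 0 -0.3;-25 35 0 0 0 0 -0.3;-25 35 0 0 0 0 -0.3;-25 35 0 0 0 0 -0.3;-25 35 0 0 0 0 -0.3"
}}

```text
clock: 22.7
eef_pos: [0.3662, -0.3971, 0.3359]
eef_rot: [3.14, -0.001, -0.005]
force: [0.6, -0.8, -0.9]
grip_width: 0.0554
gripper_force: 0.0
```

Request:
{"fn": "drive_tool", "kwargs": {
  "increments": "-25 35 0 0 0 0 -0.3;-25 35 0 0 0 0 -0.3;-20 35 0 0 0 0 -0.3;-20 35 0 0 0 0 -0.3;-20 35 0 0 0 0 -0.3;0 0 0 0 0 0 -0.3;0 0 0 0 0 0 -0.3"
}}

```text
clock: 23.4
eef_pos: [0.2558, -0.5707, 0.3348]
eef_rot: [-3.141, -0.0, -0.007]
force: [-0.1, 1.4, -0.5]
grip_width: 0.0553
gripper_force: 0.0
```

```bash
python3 - <<'E'
from h import *
import cv2
b=cams.get_image("scene")[120:270,300:430][:,:,::-1]; a=cams.get_image("top")[130:280,310:440][:,:,::-1]
cv2.imwrite("pics/end.png",cv2.hconcat([cv2.resize(v,(390,450),interpolation=cv2.INTER_CUBIC) for v in (b,a)]))
k=np.array([.4688,-.2567,.235]); print((proj("scene",k)-[300,120])*3,(proj("top",k)-[310,130])*3+[390,0])
E
```

```text
[315.1808 100.9715] [728.7345 205.5504]
```

View pics/end.png

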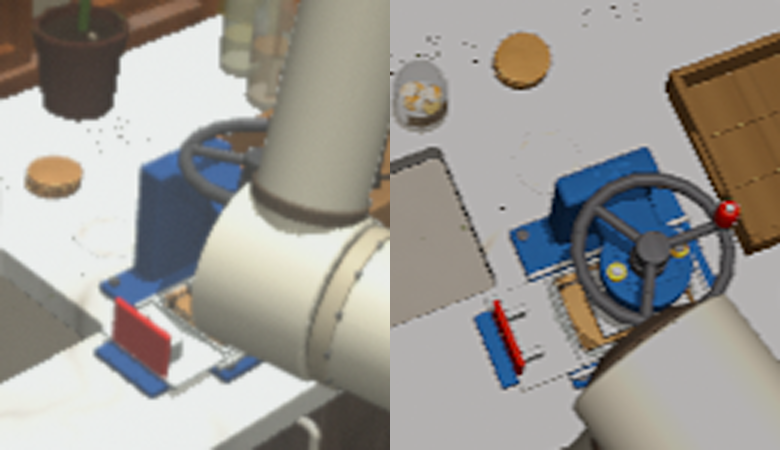

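In the top half of the picture the knob is at (728,208), against a predicted (729,206). The tray is home, with the plate at (508,335), and the arm is clear of everything.

```bash
python3 -c "
from rig import finish_job
print(finish_job())"
```

```text
the job is handed in; nothing more can be done
None
```

The job is handed in: the tray is home with the notebook under the platen, the handwheel was wound to its lower stop and backed off about a quarter turn, and the arm is clear; the judge's result wasn't shown.

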